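Hook the return spring onto its post with the spring puller

ROBOT

A 6-joint arm with a two-finger parallel gripper is mounted at the origin on the work surface. World frame = base frame: x ahead of the robot, y to its left, z up, the work surface at z = 0. Lengths are in m, angles in rad, forces in N, time in s.
With the tool pointing down it reaches from about 0.4 to 0.825 m from the base axis. Payload 7 kg.
Tool frame: the origin (TCP) lies at the very end of the fingers, on their centre line; the grasp point (between the pads) lies 19 mm behind it; z points along the fingers, y is the line along which they close (so a half turn about z gives the same grasp; the last joint's range is limited). The gripper opens to 88 mm and grips with 3 to 60 N. Pads are 19 mm wide; open, the fingers measure 130 mm over their backs; the gripper's body (78 mm by 193 mm) begins 47 mm behind the grasp point.
Start: joints at [1.492, 0.359, 0.012, 0, -1.224, -0.288], TCP at [0.242, 0.63, 0.227] pointing down, gripper open.
Joint ranges: [-3.07, 3.07], [-1.43, 2.12], [-1.02, 1.25], [-3.03, 1.67], [-3.05, -0], [-3.03, 3.03]. Speed limits (rad/s): [2.39, 2.39, 3.01, 3.14, 3.14, 3.14].

INTERFACE

Orientations are given as [roll, pitch, yaw] about the fixed x, y, z axes, in that order (R = Rz(yaw) Ry(pitch) Rx(roll)).
In Python, from station import arm gives the robot as it stands. The module is installed in compiled form; this text tells all that it offers.
- The arm moves only by the shell command python3 -m crank 'ROWS' [FORCE]. ROWS is JSON, a list of rows, each an object of numbers: "dx", "dy", "dz": the shift along the world's x, y, z in m; "twist": the turn about the world's z in degrees; "grip": the opening, from -1 (shut) to 1 (fully open). A call has exactly 5 rows; each row is the pose to reach, as a shift and turn from the pose commanded when the call began; what a row does not reach only later rows make up. A row lasts 1/12 s, in which the tool goes at most 41.7 mm and 7.16 degrees, less where a joint would pass 70% of its speed; a pose out of reach is approached as far as the arm can. A call with a gripper value outside its range is refused whole. The fingers move at their own pace and stop on an object; FORCE is the grip in N (left out, the last holds). Time passes only in rows, so rows that repeat a pose let the fingers close, or fill a call up. It gives the time, the measured TCP pose, the force, the opening and the grip force at its end, in the units of the state.
- arm.get_state(): the state, without advancing time (a new reading comes with each control period).
- arm.grab_frame(name): name is "scene" or "top"; returns the picture (384x512x3 uint8, red, green, blue); there is no depth.
- arm.get_calibration(name): a dict with "fx", "fy", "cx", "cy" (pixels), "cam_to_world" (4x4, takes a point from camera to world coordinates). Camera axes: x right, y down, z forward; pixel columns grow to the right and rows downward; lengths in m; the calibration is good to about 2 mm. A picture is of the moment at which its call begins. get_calibration takes no time and is no camera call.
- arm.job_done(): hands the job in; it is judged then, once.
The state is a dict: "t": time; "q": joint angles; "qd": joint speeds; "joint_efforts": joint torques, N m; "eef_pos": TCP position; "ee_rot": TCP orientation; "force": force on the tool from outside, world axes, zero at the start; "moment": the same for the moment, N m; "width": finger opening in m; "gripper_force": force on a finger pad.
Only numpy, scipy, OpenCV 4.12 (cv2) and the standard library are available. Lean on these libraries where they do the work, as an engineer would, in place of code of your own. Each camera call takes 0.05 s, during which the arm holds its last target. There are 200 camera calls.

TASK

Take the spring puller from the tool rack and use it to stretch the spring by the pull eye at its end until the hook can be swung round the headed anchor post, and let the hook settle on the post so that the spring stays stretched. Then stand the puller back in a free hole of the rack and let go.

Things in the scene. Friction and masses are not known exactly. Their poses are not given: they have to be found in the camera images.
- puller: Spring puller upright in a rack hole. Upward from the tip: 8 mm steel pin with 10 mm ball tip; at 42-48 mm a dark flange 46 mm wide, resting on the rack; at 48-112 mm a square black handle, 24 x 24 mm, steel band. Origin: bottom of the tip; z up, x and y square to the handle's flats. The rack's other tool is a nut driver (not needed): handle round, 32 mm thick, 21 mm taller.
- rack: Fixed tool rack: grey plate 200 x 70 mm, top 55 mm above the table, with two 27 mm round through holes, 50 mm from the middle along +x and -x. Origin: centre of its underside, on the table; x along its length, z up. A tool stands with its flange on the plate and its pin in the hole: the puller's tip is then 13 mm above the table.
- fixture: Board 200 x 300 mm with dark plate, top 18 mm above the table. Origin: on the table below the pivot pin of the spring's fixed end (top 46 mm); y points to the anchor post, z up. Post: 10 mm steel pin, 16 mm button head, top 42 mm, axis at x = 0, y = 146.5 mm. Block 30 x 70 mm at x -45, y 30 mm, top 48 mm. The spring swings level about the pivot (light friction); start 0.32-0.5 rad to +x.
- eye (a point): Centre of the pull eye, a level 5 mm wire ring, 28 mm inside, 30 mm above the table, on the outside of the hook's bend; cannot lift. Hook: half circle 23 mm wide inside, open to -x and the pivot. Eye to pivot: slack 145 mm; 195 (+-10) to swing the hook's tip past the post to the pivot-post line; 170 once eased back and seated. Spring 150 N/m. Pulling, the pin sits 10 mm beyond the centre.

How it is judged:
By the outcome, as a careful person would: the job done as asked, in the order asked, and still so for the second after the job is handed in, with the robot touching nothing.
It also fails if it takes over 45 s, if anything falls off the work surface, if the arm or the gripper's body presses on something with over 40 N, if the wrist force passes 120 N, or if a joint passes its speed limit or range.

## Working session

There is one attempt and no reset: what is moved stays moved. The work goes in short steps, Python scripts to look and compute and a shell command to move; the robot and the scene stay as the last step left them, time stands still between calls to the robot, and variables do not carry over. Pictures are saved under pics/ and viewed, at most 10 in all, crops included, and the job is handed in when it is done.

```bash
mkdir -p pics; cat > h.py <<'E'
import numpy as np, cv2
from station import arm
def snap(n,f):
    im=arm.grab_frame(n); cv2.imwrite('pics/'+f,cv2.cvtColor(im,cv2.COLOR_RGB2BGR)); return im
def ray(n,u,v):
    c=arm.get_calibration(n); T=np.array(c['cam_to_world'])
    d=T[:3,:3]@np.array([(u-c['cx'])/c['fx'],(v-c['cy'])/c['fy'],1.]); return T[:3,3],d/np.linalg.norm(d)
def onz(n,u,v,z):
    o,d=ray(n,u,v); return o+d*(z-o[2])/d[2]
def tri(a,b):
    o1,d1=ray(*a);o2,d2=ray(*b)
    s=np.linalg.lstsq(np.c_[d1,-d2],o2-o1,rcond=None)[0]
    p,q=o1+s[0]*d1,o2+s[1]*d2; return (p+q)/2,np.linalg.norm(p-q)
E
python3 - <<'E'
from h import *
np.set_printoptions(precision=4,suppress=True)
for n in('scene','top'):
    snap(n,n+'0.png'); c=arm.get_calibration(n); print(n,c['fx'],np.array(c['cam_to_world']))
s=arm.get_state(); print(s)
E
```

```text
scene 358.5317162852562 [[ 0.0388  0.6286 -0.7767  1.1248]
 [ 0.9992 -0.0205  0.0333  0.0112]
 [ 0.005  -0.7774 -0.629   0.5372]
 [ 0.      0.      0.      1.    ]]
top 361.1641182003599 [[ 0.0822 -0.9716  0.222   0.3847]
 [-0.9966 -0.0797  0.0202  0.0426]
 [-0.002  -0.223  -0.9748  0.7283]
 [ 0.      0.      0.      1.    ]]
{'t': 0.1, 'q': array([ 1.4921,  0.3593,  0.0112, -0.0003, -1.2241, -0.2881]), 'qd': array([ 0.    , -0.0003,  0.0021,  0.0011,  0.0015, -0.0006]), 'joint_efforts': array([ -0.0025, -58.4166,  29.3751,   7.0155,   0.0101,  -0.0001]), 'eef_pos': array([0.2419, 0.6297, 0.2257]), 'ee_rot': array([ 3.1401, -0.0001, -0.3669]), 'force': array([ 0.7208, -0.3655,  0.0221]), 'moment': array([0.0156, 0.0021, 0.0407]), 'gripper_force': 0.0, 'width': 0.0878828585399785}
```

View pics/scene0.png

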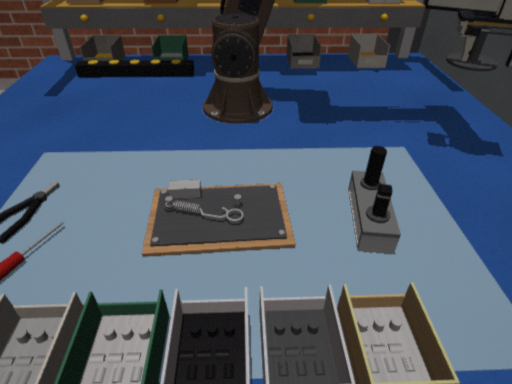

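View pics/top0.png

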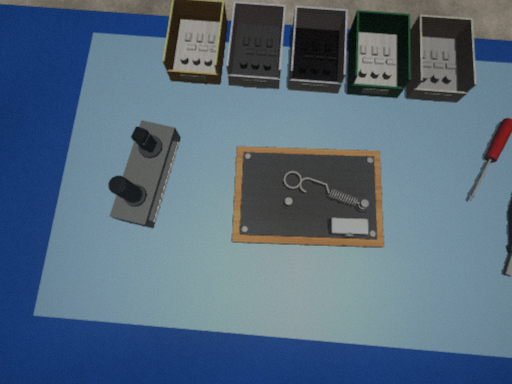

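The scene view shows the rack at (374,205): the short square-handled puller is at (381,200) and the tall nut driver at (375,167). The eye is at (233,215), the post at (237,200) and the pivot at (169,203). In the top view the puller is at (148,140), the eye (292,180), the post (288,201) and the pivot (364,203). I'll enlarge these areas.

```bash
python3 - <<'E'
import cv2,numpy as np
t=cv2.imread('pics/top0.png');s=cv2.imread('pics/scene0.png')
def c(i,x,y,w,h,k): return cv2.resize(i[y:y+h,x:x+w],None,fx=k,fy=k,interpolation=cv2.INTER_CUBIC)
a=np.hstack([c(t,270,160,110,75,5),c(t,100,115,50,75,5)])   # 
b=np.hstack([c(s,150,175,110,50,5),c(s,350,140,50,50,5)])
cv2.imwrite('pics/crop1.png',a); 
g=c(t,100,110,90,120,5); h=c(s,340,140,70,120,5)
cv2.imwrite('pics/crop2.png',np.hstack([g,h]))
cv2.imwrite('pics/crop1.png',np.vstack([c(t,230,140,160,60,5)[:0],c(t,270,160,110,60,5),c(s,155,175,110,60,5)]))
E
```

```text
Traceback (most recent call last):
ValueError: all the input array dimensions except for the concatenation axis must match exactly, but along dimension 1, the array at index 0 has size 800 and the array at index 1 has size 550
```

View pics/crop1.png

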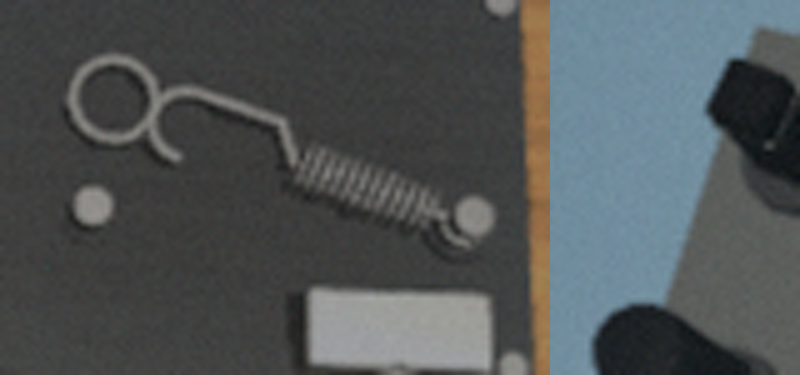

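View pics/crop2.png

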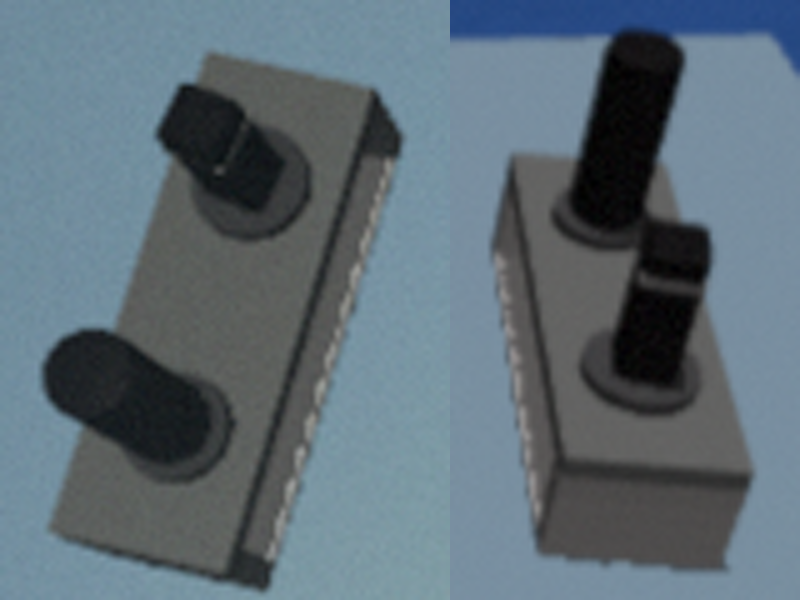

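In crop 1 (top, offset (270,160), ×5), the eye centre is at (292.8,179.8), the post head at (288.6,201.2), the pivot head at (364.8,203) and the hook tip at (305.6,191.6). Crop 2 shows the puller's square handle and flange, with the flange centre near top (150.2,146.4) and scene (378.4,214.2).

```bash
python3 - <<'E'
from h import *
np.set_printoptions(precision=4,suppress=True)
T=lambda x,y:('top',100+x/5,110+y/5)
S=lambda x,y:('scene',340+(x-450)/5,140+y/5)
print('flange',tri(T(251,183),S(642,371)), onz(*T(251,183),.061),onz(*S(642,371),.061))
print('htop',tri(T(203,122),S(680,240)), onz(*T(203,122),.125),onz(*S(680,240),.125))
c=[(207,52),(372,92),(235,575),(50,530)];P=np.array([onz(*T(*p),.055) for p in c]);print('rack',P,P.mean(0))
d=[(512,155),(672,158),(750,475),(560,465)];Q=np.array([onz(*S(*p),.055) for p in d]);print(Q,Q.mean(0))
for i,j in zip([0,1,2,3],[3,0,1,2]): pass
print('tri corners',tri(T(*c[0]),S(*d[2])),tri(T(*c[1]),S(*d[3])),tri(T(*c[3]),S(*d[1])))
e=[(183,84),(246,107),(218,172),(160,132)];E=np.array([onz(*T(*p),.125) for p in e]);print('handle',E[:,:2])
for k in range(4):
    v=E[(k+1)%4]-E[k];print(np.degrees(np.arctan2(v[1],v[0])),np.linalg.norm(v))
# blob centroids in both views
for n,b in(('top',(280,370,168,212)),('scene',(160,250,190,226))):
    im=cv2.imread('pics/%s0.png'%n);g=cv2.cvtColor(im,cv2.COLOR_BGR2GRAY)
    m=((g>115)).astype('uint8')
    k,_,st,ce=cv2.connectedComponentsWithStats(m)
    for i in range(1,k):
        if b[0]<ce[i][0]<b[1] and b[2]<ce[i][1]<b[3] and st[i][4]>15: print(n,ce[i],st[i])
print('eye',onz('top',292.8,179.8,.030),onz('scene',233,215,.03),tri(('top',292.8,179.8),('scene',233,215)))
print('post',onz('top',288.6,201.2,.042)); print('pivot',onz('top',364.8,203,.046))
E
python3 - <<'E'
import cv2
s=cv2.imread('pics/scene0.png');cv2.imwrite('pics/crop3.png',cv2.resize(s[180:260,140:300],None,fx=5,fy=5,interpolation=2))
E
```

```text
flange (array([0.608 , 0.2795, 0.055 ]), np.float64(0.0012302712927197365)) [0.6059 0.2768 0.061 ] [0.6143 0.2769 0.061 ]
htop (array([0.6079, 0.278 , 0.1211]), np.float64(0.0033385085263117984)) [0.606  0.2748 0.125 ] [0.6122 0.2774 0.125 ]
rack [[0.6613 0.3047 0.055 ]
 [0.6497 0.2365 0.055 ]
 [0.4539 0.2617 0.055 ]
 [0.4651 0.3337 0.055 ]] [0.5575 0.2842 0.055 ]
[[0.4599 0.2654 0.055 ]
 [0.4646 0.3387 0.055 ]
 [0.666  0.303  0.055 ]
 [0.6584 0.2333 0.055 ]] [0.5622 0.2851 0.055 ]
tri corners (array([0.6626, 0.3056, 0.0515]), np.float64(0.0009018354770839425)) (array([0.652 , 0.2374, 0.0486]), np.float64(0.0019667891345685547)) (array([0.4655, 0.3361, 0.055 ]), np.float64(0.004424437140970295))
handle [[0.6197 0.2841]
 [0.6128 0.2604]
 [0.5878 0.2665]
 [0.601  0.2894]]
-106.06476870610432 0.024730875353936765
166.12681344348172 0.02579703386904522
60.00821689262598 0.02637720516191788
-15.7239320456331 0.019429892232957973
top [288.1299 201.6588] [    34      0    478    357 105925]
top [300.4286 180.5165] [284 171  43  21  91]
top [288.1026 200.641 ] [285 198   7   7  39]
top [364.5405 202.9189] [362 200   6   7  37]
scene [168.6111 198.1667] [166 197   6   4  18]
scene [220.3205 214.0513] [200 207  37  14  78]
eye [ 0.5701 -0.0067  0.03  ] [ 0.5733 -0.01    0.03  ] (array([ 0.5708, -0.0085,  0.0275]), np.float64(0.003221682580633617))
post [ 0.5235 -0.0004  0.042 ]
pivot [ 0.5312 -0.1463  0.046 ]
```

View pics/crop3.png

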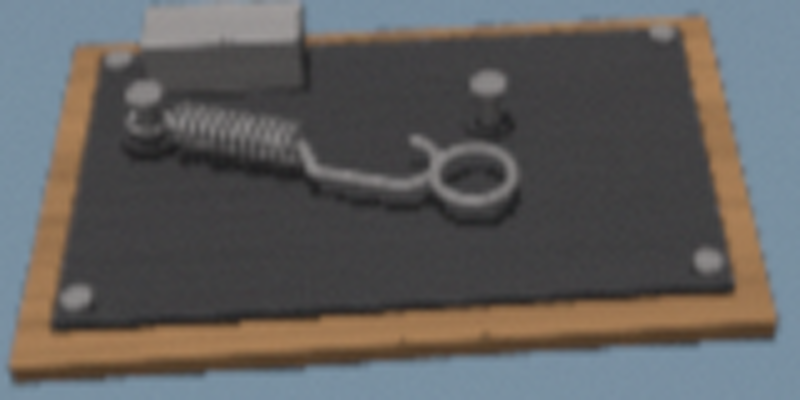

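Scene crop (offset (140,180), ×5): post head (237.6,196.4), pivot head (168.6,198.6), eye (234.8,215.4). Now I'll move above the puller.

```bash
python3 - <<'E'
from h import *
np.set_printoptions(precision=4,suppress=True)
print('post',tri(('top',288.4,201),('scene',237.6,196.4)),onz('scene',237.6,196.4,.042))
print('piv',tri(('top',364.7,203),('scene',168.6,198.6)),onz('scene',168.6,198.6,.046))
print('eye',tri(('top',292.8,179.8),('scene',234.8,215.4)),onz('scene',234.8,215.4,.03))
E
python3 -m crank '[{"dx":0.04,"dy":-0.04},{"dx":0.08,"dy":-0.08},{"dx":0.122,"dy":-0.117,"twist":7},{"dx":0.122,"dy":-0.117,"twist":7},{"dx":0.122,"dy":-0.117,"twist":7}]'
python3 -m crank '[{"dx":0.122,"dy":-0.117,"dz":-0.012},{"dx":0.122,"dy":-0.117,"dz":-0.012},{"dx":0.122,"dy":-0.117,"dz":-0.012},{"dx":0.122,"dy":-0.117,"dz":-0.012},{"dx":0.122,"dy":-0.117,"dz":-0.012}]'
python3 -m crank '[{"dx":0.122,"dy":-0.117,"dz":-0.012},{"dx":0.122,"dy":-0.117,"dz":-0.012},{"dx":0.122,"dy":-0.117,"dz":-0.012},{"dx":0.122,"dy":-0.117,"dz":-0.012},{"dx":0.122,"dy":-0.117,"dz":-0.012}]'
```

```text
post (array([ 0.5244, -0.0001,  0.0395]), np.float64(4.501276759128076e-05)) [ 0.5275 -0.      0.042 ]
piv (array([ 0.5318, -0.147 ,  0.0434]), np.float64(0.0005002198610028488)) [ 0.5348 -0.1465  0.046 ]
eye (array([ 0.571 , -0.0066,  0.0266]), np.float64(0.0005735443921774449)) [ 0.5747 -0.0062  0.03  ]invalid input at $[0]: expected keys dx, dy, dz, twist, grip
invalid input at $[0]: expected keys dx, dy, dz, twist, grip
invalid input at $[0]: expected keys dx, dy, dz, twist, grip
```

```bash

python3 -m crank '[{"dx":0.122,"dy":-0.117,"dz":0,"twist":0,"grip":1},{"dx":0.122,"dy":-0.117,"dz":0,"twist":7,"grip":1},{"dx":0.122,"dy":-0.117,"dz":0,"twist":7,"grip":1},{"dx":0.122,"dy":-0.117,"dz":0,"twist":7,"grip":1},{"dx":0.122,"dy":-0.117,"dz":0,"twist":7,"grip":1}]' 50
python3 -m crank '[{"dx":0.122,"dy":-0.117,"dz":0,"twist":0,"grip":1},{"dx":0.122,"dy":-0.117,"dz":0,"twist":0,"grip":1},{"dx":0.122,"dy":-0.117,"dz":0,"twist":0,"grip":1},{"dx":0.122,"dy":-0.117,"dz":0,"twist":0,"grip":1},{"dx":0.122,"dy":-0.117,"dz":0,"twist":0,"grip":1}]'
python3 -m crank '[{"dx":0.122,"dy":-0.117,"dz":-0.036,"twist":0,"grip":1},{"dx":0.122,"dy":-0.117,"dz":-0.036,"twist":0,"grip":1},{"dx":0.122,"dy":-0.117,"dz":-0.036,"twist":0,"grip":1},{"dx":0.122,"dy":-0.117,"dz":-0.036,"twist":0,"grip":1},{"dx":0.122,"dy":-0.117,"dz":-0.036,"twist":0,"grip":1}]'
```

```text
t: 0.52
eef_pos: [0.3675, 0.5085, 0.2265]
ee_rot: [3.14, -0.0, -0.248]
force: [-1.2, 0.2, -0.5]
width: 0.0877
gripper_force: 0.0
t: 0.93
eef_pos: [0.4895, 0.3915, 0.2262]
ee_rot: [3.14, -0.0, -0.249]
force: [-0.2, 0.9, -0.4]
width: 0.0878
gripper_force: 0.0
t: 1.35
eef_pos: [0.6104, 0.2743, 0.1878]
ee_rot: [3.138, 0.002, -0.249]
force: [-1.4, 0.1, -0.3]
width: 0.0875
gripper_force: 0.0
```

```bash

python3 -m crank '[{"dx":-0.001,"dy":0.003,"dz":-0.04,"twist":0,"grip":1},{"dx":-0.001,"dy":0.003,"dz":-0.08,"twist":0,"grip":1},{"dx":-0.001,"dy":0.003,"dz":-0.1,"twist":0,"grip":1},{"dx":-0.001,"dy":0.003,"dz":-0.117,"twist":0,"grip":1},{"dx":-0.001,"dy":0.003,"dz":-0.117,"twist":0,"grip":1}]' 50
python3 - <<'E'
from h import *
snap('top','t1.png');snap('scene','s1.png')
t=cv2.imread('pics/t1.png');s=cv2.imread('pics/s1.png')
f=lambda i,x,y:cv2.resize(i[y:y+120,x:x+80],None,fx=5,fy=5,interpolation=2)
cv2.imwrite('pics/c4.png',np.hstack([f(t,105,90),f(s,340,120)]))
E
```

```text
t: 1.77
eef_pos: [0.6046, 0.2804, 0.0687]
ee_rot: [3.136, 0.005, -0.246]
force: [-0.1, -1.0, 0.3]
width: 0.0874
gripper_force: 0.0
```

View pics/c4.png

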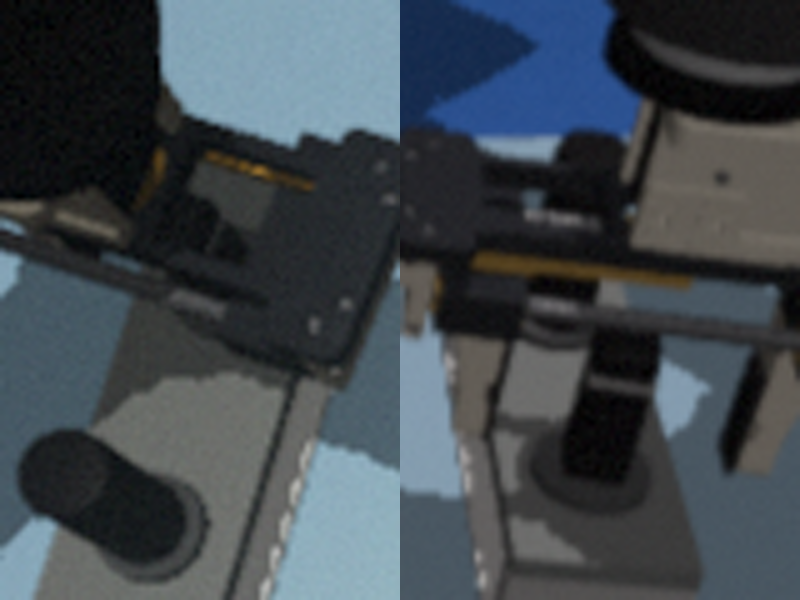

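The handle stands between the open fingers, roughly centred (scene crop: fingers at x≈490 and 740, handle at 600). I'll nudge slightly and close.

```bash

python3 -m crank '[{"dx":0.002,"dy":-0.003,"dz":0,"twist":0,"grip":1},{"dx":0.002,"dy":-0.003,"dz":0,"twist":0,"grip":-1},{"dx":0.002,"dy":-0.003,"dz":0,"twist":0,"grip":-1},{"dx":0.002,"dy":-0.003,"dz":0,"twist":0,"grip":-1},{"dx":0.002,"dy":-0.003,"dz":0,"twist":0,"grip":-1}]' 50
python3 -m crank '[{"dx":0,"dy":0,"dz":0,"twist":0,"grip":-1},{"dx":0,"dy":0,"dz":0,"twist":0,"grip":-1},{"dx":0,"dy":0,"dz":0,"twist":0,"grip":-1},{"dx":0,"dy":0,"dz":0,"twist":0,"grip":-1},{"dx":0,"dy":0,"dz":0,"twist":0,"grip":-1}]' 50
python3 -m crank '[{"dx":0,"dy":0,"dz":0,"twist":0,"grip":-1},{"dx":0,"dy":0,"dz":0,"twist":0,"grip":-1},{"dx":0,"dy":0,"dz":0,"twist":0,"grip":-1},{"dx":0,"dy":0,"dz":0,"twist":0,"grip":-1},{"dx":0,"dy":0,"dz":0,"twist":0,"grip":-1}]' 50
```

```text
t: 2.28
eef_pos: [0.6093, 0.2793, 0.0744]
ee_rot: [-3.141, -0.001, -0.245]
force: [-0.4, 0.3, 0.7]
width: 0.0662
gripper_force: 0.0
t: 2.7
eef_pos: [0.6091, 0.2791, 0.0735]
ee_rot: [3.141, 0.0, -0.245]
force: [-0.4, 0.4, -0.4]
width: 0.0334
gripper_force: 0.0
t: 3.12
eef_pos: [0.6091, 0.279, 0.0735]
ee_rot: [3.141, 0.0, -0.245]
force: [0.3, -0.0, -1.0]
width: 0.0238
gripper_force: 49.7
```

```bash

python3 -m crank '[{"dx":0,"dy":0,"dz":0.03,"twist":0,"grip":-1},{"dx":0,"dy":0,"dz":0.07,"twist":0,"grip":-1},{"dx":0,"dy":0,"dz":0.07,"twist":0,"grip":-1},{"dx":0,"dy":-0.03,"dz":0.07,"twist":0,"grip":-1},{"dx":0,"dy":-0.06,"dz":0.07,"twist":0,"grip":-1}]' 50
python3 -m crank '[{"dx":-0.02,"dy":-0.04,"dz":0,"twist":0,"grip":-1},{"dx":-0.038,"dy":-0.08,"dz":0,"twist":0,"grip":-1},{"dx":-0.038,"dy":-0.12,"dz":0,"twist":0,"grip":-1},{"dx":-0.038,"dy":-0.16,"dz":0,"twist":0,"grip":-1},{"dx":-0.038,"dy":-0.18,"dz":0,"twist":0,"grip":-1}]' 50
python3 -m crank '[{"dx":0,"dy":-0.025,"dz":0,"twist":0,"grip":-1},{"dx":0,"dy":-0.045,"dz":0,"twist":0,"grip":-1},{"dx":0,"dy":-0.045,"dz":-0.02,"twist":0,"grip":-1},{"dx":0,"dy":-0.045,"dz":-0.02,"twist":0,"grip":-1},{"dx":0,"dy":-0.045,"dz":-0.02,"twist":0,"grip":-1}]' 50
python3 - <<'E'
from h import *
print(arm.get_state()['eef_pos'])
snap('top','t2.png');snap('scene','s2.png')
t=cv2.imread('pics/t2.png');s=cv2.imread('pics/s2.png')
f=lambda i,x,y:cv2.resize(i[y:y+100,x:x+80],None,fx=5,fy=5,interpolation=2)
cv2.imwrite('pics/c5.png',np.hstack([f(t,260,140),f(s,190,150)]))
E
```

```text
t: 3.53
eef_pos: [0.6091, 0.22, 0.144]
ee_rot: [-3.14, -0.001, -0.242]
force: [-0.4, -0.3, -1.9]
width: 0.0238
gripper_force: 49.7
t: 3.95
eef_pos: [0.5699, 0.0358, 0.1438]
ee_rot: [-3.142, 0.0, -0.246]
force: [-0.5, 0.7, -1.6]
width: 0.0236
gripper_force: 49.7
t: 4.37
eef_pos: [0.5703, -0.0063, 0.1228]
ee_rot: [3.141, 0.002, -0.245]
force: [0.1, 0.1, -0.3]
width: 0.0239
gripper_force: 49.7
[ 0.57025694 -0.00627841  0.12282709]
```

View pics/c5.png

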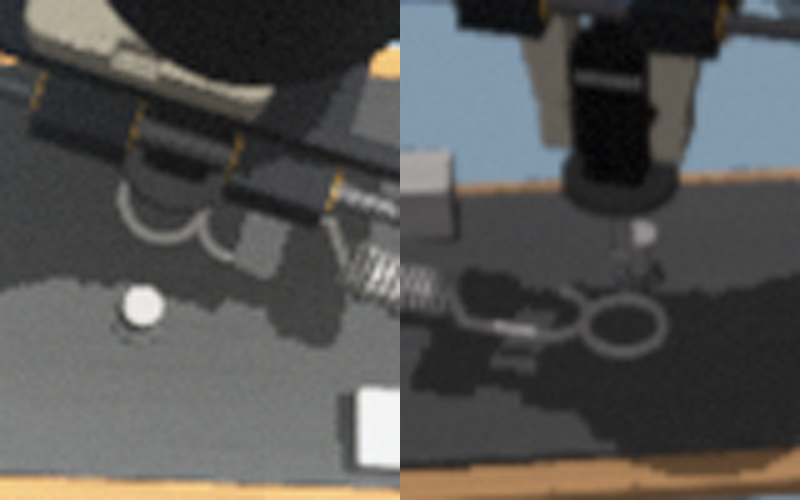

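In the scene crop the flange (620,183) and pin tip (≈(620,275)) hang just behind and above the ring, whose centre is (624,323). Next I'll compare them numerically.

```bash
python3 - <<'E'
from h import *
np.set_printoptions(precision=4,suppress=True)
f=lambda x,y:('scene',190+(x-400)/5,150+y/5)
print(onz(*f(620,184),.107),onz(*f(620,278),.064),'eye',onz(*f(624,323),.03))
s=cv2.imread('pics/s2.png')[195:210,228:241].astype(int).sum(2)//3;print(s)
E
```

```text
[ 0.5765 -0.0055  0.107 ] [ 0.5826 -0.0068  0.064 ] eye [ 0.5722 -0.0062  0.03  ]
[[ 68  70  70  68  64  69  68  70 100 133 140 134 120]
 [ 70  70  68  69  63  68  72  69  92 133 143 143 134]
 [ 69  70  67  68  63  69  72  70  93 132 141 140 123]
 [ 67  70  70  69  63  68  71  71  87 115 119 114  94]
 [ 68  69  69  67  62  69  71  69  77  87  84  71  66]
 [ 68  68  69  67  73  76  78  72  71  73  68  62  66]
 [ 68  69  67  68  73  77  77  76  68  72  71  62  65]
 [ 69  67  68  69  69  68  69  67  67  71  69  62  56]
 [ 67  67  69  69  68  65  65  58  64  71  69  62  47]
 [ 68  69  70  68  64  68  69  52  62  68  67  54  46]
 [ 69  68  69  69  65  61  63  59  52  57  51  47  52]
 [ 67  67  68  68  65  56  54  55  52  53  48  46  51]
 [ 54  54  55  55  54  52  56  55  49  48  45  43  54]
 [ 38  40  44  44  49  54  67  68  60  57  48  41  49]
 [ 44  47  65  70  76  78  82  84  84  79  73  61  50]]
```

```bash

python3 -m crank '[{"dx":0.001,"dy":0,"dz":-0.01,"twist":0,"grip":-1},{"dx":0.001,"dy":0,"dz":-0.02,"twist":0,"grip":-1},{"dx":0.001,"dy":0,"dz":-0.028,"twist":0,"grip":-1},{"dx":0.001,"dy":0,"dz":-0.03,"twist":0,"grip":-1},{"dx":0.001,"dy":0,"dz":-0.03,"twist":0,"grip":-1}]' 50
python3 -m crank '[{"dx":0,"dy":0,"dz":-0.003,"twist":0,"grip":-1},{"dx":0,"dy":0,"dz":-0.006,"twist":0,"grip":-1},{"dx":0,"dy":0,"dz":-0.009,"twist":0,"grip":-1},{"dx":0,"dy":0,"dz":-0.011,"twist":0,"grip":-1},{"dx":0,"dy":0,"dz":-0.011,"twist":0,"grip":-1}]' 50
```

```text
t: 4.88
eef_pos: [0.5713, -0.006, 0.0922]
ee_rot: [3.14, 0.002, -0.244]
force: [0.3, -0.5, -0.9]
width: 0.024
gripper_force: 49.7
t: 5.3
eef_pos: [0.5718, -0.006, 0.0821]
ee_rot: [3.141, 0.001, -0.245]
force: [0.2, -0.8, -1.2]
width: 0.0235
gripper_force: 49.7
```

Lowered with no contact force, so the tip should be inside the ring. Next, a radial pull.

```bash

python3 -m crank '[{"dx":0.003,"dy":0.012,"dz":0,"twist":0,"grip":-1},{"dx":0.006,"dy":0.024,"dz":0,"twist":0,"grip":-1},{"dx":0.009,"dy":0.034,"dz":0,"twist":0,"grip":-1},{"dx":0.009,"dy":0.034,"dz":0,"twist":0,"grip":-1},{"dx":0.009,"dy":0.034,"dz":0,"twist":0,"grip":-1}]' 60
```

```text
t: 5.72
eef_pos: [0.5808, 0.0285, 0.0823]
ee_rot: [3.141, 0.001, -0.243]
force: [-0.4, -3.5, -0.8]
width: 0.0239
gripper_force: 59.6
```

The force is -3.5 N in y, which matches the spring rate, so the pin is pulling the eye.

```bash

python3 -m crank '[{"dx":0.003,"dy":0.012,"dz":0,"twist":0,"grip":-1},{"dx":0.006,"dy":0.024,"dz":0,"twist":0,"grip":-1},{"dx":0.009,"dy":0.034,"dz":0,"twist":0,"grip":-1},{"dx":0.009,"dy":0.034,"dz":0,"twist":0,"grip":-1},{"dx":0.009,"dy":0.034,"dz":0,"twist":0,"grip":-1}]' 60
python3 -m crank '[{"dx":-0.006,"dy":0.002,"dz":0,"twist":0,"grip":-1},{"dx":-0.012,"dy":0.003,"dz":0,"twist":0,"grip":-1},{"dx":-0.018,"dy":0.004,"dz":0,"twist":0,"grip":-1},{"dx":-0.024,"dy":0.005,"dz":0,"twist":0,"grip":-1},{"dx":-0.024,"dy":0.005,"dz":0,"twist":0,"grip":-1}]' 60
python3 -m crank '[{"dx":-0.006,"dy":0.001,"dz":0,"twist":0,"grip":-1},{"dx":-0.012,"dy":0.002,"dz":0,"twist":0,"grip":-1},{"dx":-0.018,"dy":0.002,"dz":0,"twist":0,"grip":-1},{"dx":-0.024,"dy":0.003,"dz":0,"twist":0,"grip":-1},{"dx":-0.024,"dy":0.003,"dz":0,"twist":0,"grip":-1}]' 60
```

```text
t: 6.13
eef_pos: [0.5885, 0.0607, 0.0819]
ee_rot: [3.138, 0.003, -0.244]
force: [-2.9, -9.1, -1.4]
width: 0.0239
gripper_force: 59.7
t: 6.55
eef_pos: [0.5637, 0.0652, 0.0822]
ee_rot: [3.139, 0.003, -0.245]
force: [-2.1, -9.3, -1.1]
width: 0.0235
gripper_force: 59.7
t: 6.97
eef_pos: [0.54, 0.0682, 0.0823]
ee_rot: [3.139, 0.002, -0.245]
force: [-0.5, -8.9, -0.5]
width: 0.024
gripper_force: 59.7
```

```bash

python3 -m crank '[{"dx":-0.005,"dy":0.001,"dz":0,"twist":0,"grip":-1},{"dx":-0.01,"dy":0.002,"dz":0,"twist":0,"grip":-1},{"dx":-0.015,"dy":0.002,"dz":0,"twist":0,"grip":-1},{"dx":-0.019,"dy":0.002,"dz":0,"twist":0,"grip":-1},{"dx":-0.019,"dy":0.002,"dz":0,"twist":0,"grip":-1}]' 60
python3 - <<'E'
from h import *
print(arm.get_state()['force'],arm.get_state()['eef_pos'])
snap('top','t3.png');snap('scene','s3.png')
t=cv2.imread('pics/t3.png');s=cv2.imread('pics/s3.png')
f=lambda i,x,y:cv2.resize(i[y:y+70,x:x+150],None,fx=4,fy=4,interpolation=2)
cv2.imwrite('pics/c6.png',np.vstack([f(t,240,160),f(s,150,170)]))
E
```

```text
t: 7.38
eef_pos: [0.5215, 0.0702, 0.0824]
ee_rot: [3.139, 0.001, -0.245]
force: [0.3, -9.1, -2.7]
width: 0.0237
gripper_force: 59.7
[ 0.2905458  -9.14166255 -2.6588116 ] [0.52151089 0.07020861 0.08238962]
```

View pics/c6.png

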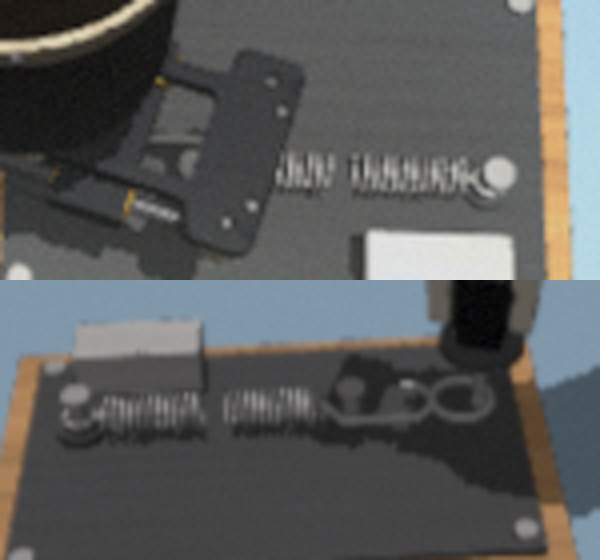

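Picture: the post head (scene crop (350,385)) now lies between the shank and the hook bend. The hook tip (~(410,385)) is past it, and the eye (462,400) is pulled by the pin. Easing back now.

```bash

python3 -m crank '[{"dx":0,"dy":-0.006,"dz":0,"twist":0,"grip":-1},{"dx":0.001,"dy":-0.012,"dz":0,"twist":0,"grip":-1},{"dx":0.001,"dy":-0.018,"dz":0,"twist":0,"grip":-1},{"dx":0.001,"dy":-0.024,"dz":0,"twist":0,"grip":-1},{"dx":0.001,"dy":-0.024,"dz":0,"twist":0,"grip":-1}]' 60
python3 -m crank '[{"dx":0,"dy":-0.003,"dz":0,"twist":0,"grip":-1},{"dx":0,"dy":-0.006,"dz":0,"twist":0,"grip":-1},{"dx":0,"dy":-0.009,"dz":0,"twist":0,"grip":-1},{"dx":0.001,"dy":-0.012,"dz":0,"twist":0,"grip":-1},{"dx":0.001,"dy":-0.012,"dz":0,"twist":0,"grip":-1}]' 60
python3 -m crank '[{"dx":0,"dy":-0.003,"dz":0,"twist":0,"grip":-1},{"dx":0,"dy":-0.006,"dz":0,"twist":0,"grip":-1},{"dx":0,"dy":-0.009,"dz":0,"twist":0,"grip":-1},{"dx":0,"dy":-0.01,"dz":0,"twist":0,"grip":-1},{"dx":0,"dy":-0.01,"dz":0,"twist":0,"grip":-1}]' 60
```

```text
t: 7.9
eef_pos: [0.5236, 0.0464, 0.0825]
ee_rot: [3.141, 0.0, -0.245]
force: [0.5, -5.9, -1.3]
width: 0.0236
gripper_force: 59.6
t: 8.32
eef_pos: [0.5252, 0.0356, 0.0826]
ee_rot: [-3.141, -0.0, -0.245]
force: [0.9, -4.4, -2.1]
width: 0.0239
gripper_force: 59.6
t: 8.73
eef_pos: [0.5253, 0.0262, 0.0827]
ee_rot: [-3.141, -0.0, -0.245]
force: [-0.1, -0.3, -1.0]
width: 0.0238
gripper_force: 59.6
```

The force has dropped to zero at a pin radius of 173 mm, so the post is carrying the spring. I'll lift out and check.

```bash

python3 -m crank '[{"dx":0,"dy":-0.002,"dz":0,"twist":0,"grip":-1},{"dx":0,"dy":-0.002,"dz":0.008,"twist":0,"grip":-1},{"dx":0,"dy":-0.002,"dz":0.016,"twist":0,"grip":-1},{"dx":0,"dy":-0.002,"dz":0.03,"twist":0,"grip":-1},{"dx":0,"dy":-0.002,"dz":0.062,"twist":0,"grip":-1}]' 60
python3 -m crank '[{"dx":0.02,"dy":0.035,"dz":0,"twist":0,"grip":-1},{"dx":0.04,"dy":0.07,"dz":0,"twist":0,"grip":-1},{"dx":0.06,"dy":0.105,"dz":0,"twist":0,"grip":-1},{"dx":0.08,"dy":0.13,"dz":0,"twist":0,"grip":-1},{"dx":0.083,"dy":0.13,"dz":0,"twist":0,"grip":-1}]' 60
python3 - <<'E'
from h import *
s=arm.get_state();print(s['force'],s['eef_pos'])
snap('top','t4.png');snap('scene','s4.png')
t=cv2.imread('pics/t4.png');s=cv2.imread('pics/s4.png')
f=lambda i,x,y:cv2.resize(i[y:y+70,x:x+150],None,fx=4,fy=4,interpolation=2)
a=np.vstack([f(t,240,160),f(s,150,170)])
b=cv2.resize(s[110:250,330:380],(200,560));cv2.imwrite('pics/c7.png',np.hstack([a,b]))
E
```

```text
t: 9.15
eef_pos: [0.523, 0.0236, 0.1429]
ee_rot: [3.139, 0.005, -0.245]
force: [0.9, 1.0, -3.3]
width: 0.0238
gripper_force: 59.6
t: 9.57
eef_pos: [0.6114, 0.1588, 0.1454]
ee_rot: [-3.14, -0.003, -0.241]
force: [0.9, 0.1, -0.8]
width: 0.0235
gripper_force: 59.6
[ 0.86589184  0.14224721 -0.75756347] [0.61142084 0.15879698 0.14544518]
```

View pics/c7.png

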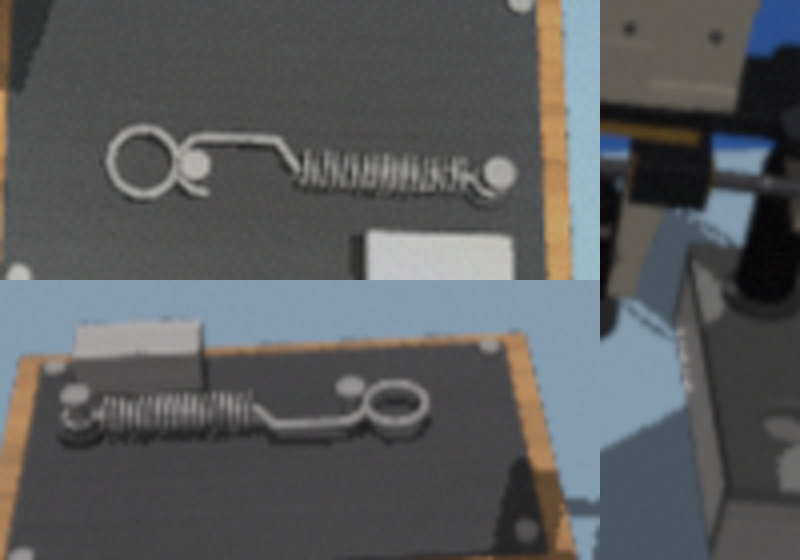

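Picture: the hook holds round the post (top crop (195,165)), the eye is at (143,160), and the spring stays stretched. Now I'll return the puller to its hole.

```bash

python3 -m crank '[{"dx":-0.002,"dy":0.035,"dz":0,"twist":0,"grip":-1},{"dx":-0.002,"dy":0.07,"dz":0,"twist":0,"grip":-1},{"dx":-0.002,"dy":0.1,"dz":0,"twist":0,"grip":-1},{"dx":-0.002,"dy":0.119,"dz":0,"twist":0,"grip":-1},{"dx":-0.002,"dy":0.119,"dz":0,"twist":0,"grip":-1}]' 60
python3 -m crank '[{"dx":0,"dy":0,"dz":-0.005,"twist":0,"grip":-1},{"dx":0,"dy":0,"dz":-0.015,"twist":0,"grip":-1},{"dx":0,"dy":0,"dz":-0.025,"twist":0,"grip":-1},{"dx":0,"dy":0,"dz":-0.034,"twist":0,"grip":-1},{"dx":0,"dy":0,"dz":-0.034,"twist":0,"grip":-1}]' 60
```

```text
t: 10.08
eef_pos: [0.6058, 0.2758, 0.145]
ee_rot: [-3.141, -0.001, -0.242]
force: [1.2, -0.1, -0.9]
width: 0.0238
gripper_force: 59.6
t: 10.5
eef_pos: [0.6047, 0.2711, 0.1075]
ee_rot: [3.138, 0.003, -0.246]
force: [-0.3, -0.4, -2.0]
width: 0.0242
gripper_force: 59.6
```

```bash

python3 -m crank '[{"dx":0.002,"dy":0.003,"dz":0,"twist":0,"grip":-1},{"dx":0.004,"dy":0.006,"dz":0,"twist":0,"grip":-1},{"dx":0.004,"dy":0.006,"dz":0,"twist":0,"grip":-1},{"dx":0.004,"dy":0.006,"dz":0,"twist":0,"grip":-1},{"dx":0.004,"dy":0.006,"dz":0,"twist":0,"grip":-1}]' 60
```

```text
t: 10.92
eef_pos: [0.6102, 0.2793, 0.1109]
ee_rot: [-3.141, -0.0, -0.245]
force: [-0.4, -0.3, -2.7]
width: 0.0239
gripper_force: 59.6
```

```bash

python3 -m crank '[{"dx":-0.001,"dy":0,"dz":-0.01,"twist":0,"grip":-1},{"dx":-0.001,"dy":0,"dz":-0.02,"twist":0,"grip":-1},{"dx":-0.001,"dy":0,"dz":-0.03,"twist":0,"grip":-1},{"dx":-0.001,"dy":0,"dz":-0.034,"twist":0,"grip":-1},{"dx":-0.001,"dy":0,"dz":-0.034,"twist":0,"grip":-1}]' 60
python3 -m crank '[{"dx":0,"dy":0,"dz":-0.001,"twist":0,"grip":-1},{"dx":0,"dy":0,"dz":-0.002,"twist":0,"grip":-1},{"dx":0,"dy":0,"dz":-0.0035,"twist":0,"grip":-1},{"dx":0,"dy":0,"dz":-0.0035,"twist":0,"grip":-1},{"dx":0,"dy":0,"dz":-0.0035,"twist":0,"grip":-1}]' 60
```

```text
t: 11.33
eef_pos: [0.6083, 0.2785, 0.0746]
ee_rot: [3.139, 0.002, -0.245]
force: [0.4, -0.4, -0.9]
width: 0.0237
gripper_force: 59.6
t: 11.75
eef_pos: [0.6094, 0.2793, 0.0735]
ee_rot: [-3.141, -0.001, -0.245]
force: [0.6, -0.3, 0.6]
width: 0.0239
gripper_force: 59.6
```

Back at the grasp height and pose. Now I'll release, retreat and check.

```bash

python3 -m crank '[{"dx":0,"dy":0,"dz":0,"twist":0,"grip":0},{"dx":0,"dy":0,"dz":0,"twist":0,"grip":1},{"dx":0,"dy":0,"dz":0,"twist":0,"grip":1},{"dx":0,"dy":0,"dz":0,"twist":0,"grip":1},{"dx":0,"dy":0,"dz":0,"twist":0,"grip":1}]' 60
python3 -m crank '[{"dx":0,"dy":0,"dz":0,"twist":0,"grip":1},{"dx":0,"dy":0,"dz":0,"twist":0,"grip":1},{"dx":0,"dy":0,"dz":0,"twist":0,"grip":1},{"dx":0,"dy":0,"dz":0.01,"twist":0,"grip":1},{"dx":0,"dy":0,"dz":0.03,"twist":0,"grip":1}]' 60
python3 -m crank '[{"dx":0,"dy":0,"dz":0.04,"twist":0,"grip":1},{"dx":0,"dy":0,"dz":0.08,"twist":0,"grip":1},{"dx":0,"dy":0,"dz":0.1,"twist":0,"grip":1},{"dx":-0.03,"dy":0.03,"dz":0.11,"twist":0,"grip":1},{"dx":-0.06,"dy":0.06,"dz":0.11,"twist":0,"grip":1}]' 60
python3 -m crank '[{"dx":-0.12,"dy":0.12,"dz":0,"twist":0,"grip":1},{"dx":-0.12,"dy":0.12,"dz":0,"twist":0,"grip":1},{"dx":-0.12,"dy":0.12,"dz":0,"twist":0,"grip":1},{"dx":-0.12,"dy":0.12,"dz":0,"twist":0,"grip":1},{"dx":-0.12,"dy":0.12,"dz":0,"twist":0,"grip":1}]' 60
python3 -m crank '[{"dx":0,"dy":0,"dz":0,"twist":0,"grip":1},{"dx":0,"dy":0,"dz":0,"twist":0,"grip":1},{"dx":0,"dy":0,"dz":0,"twist":0,"grip":1},{"dx":0,"dy":0,"dz":0,"twist":0,"grip":1},{"dx":0,"dy":0,"dz":0,"twist":0,"grip":1}]' 60
python3 - <<'E'
from h import *
snap('scene','s5.png');s=cv2.imread('pics/s5.png')
cv2.imwrite('pics/c8.png',cv2.resize(s[130:260,140:410],None,fx=2.9,fy=2.9,interpolation=2))
E
```

```text
t: 12.17
eef_pos: [0.6091, 0.2791, 0.0731]
ee_rot: [-3.142, -0.0, -0.245]
force: [0.2, -0.5, 0.0]
width: 0.0513
gripper_force: 0.0
t: 12.58
eef_pos: [0.6077, 0.2781, 0.1012]
ee_rot: [3.138, 0.003, -0.245]
force: [0.2, -0.3, -0.9]
width: 0.0845
gripper_force: 0.0
t: 13.0
eef_pos: [0.5526, 0.3373, 0.2173]
ee_rot: [-3.137, -0.004, -0.248]
force: [-0.1, 1.5, 0.1]
width: 0.0873
gripper_force: 0.0
t: 13.42
eef_pos: [0.427, 0.4614, 0.2142]
ee_rot: [-3.14, 0.0, -0.24]
force: [0.9, -0.9, -0.0]
width: 0.0875
gripper_force: 0.0
t: 13.83
eef_pos: [0.4319, 0.4562, 0.2131]
ee_rot: [3.142, -0.0, -0.246]
force: [0.3, 0.5, -0.8]
width: 0.0872
gripper_force: 0.0
```

View pics/c8.png

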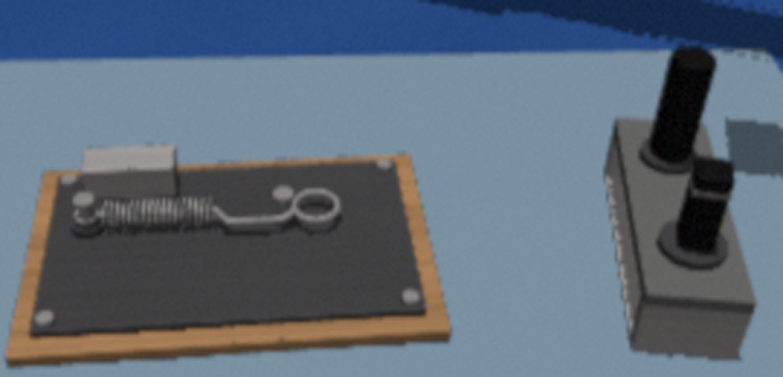

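The puller stands upright in its hole, at about (700,215) in the crop. The hook stays on the post at (283,195), and the arm is clear of everything.

```bash
python3 -c "from station import arm; print(arm.job_done())"
```

```text
the job is handed in; nothing more can be done
None
```

The spring is stretched with its hook seated on the anchor post, the puller stands released in its rack hole, and the job was handed in at about 14 s (the verdict was not shown).

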